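# Turn a cake tag over in the twist chute

### The arm

A 6-joint arm with a two-finger parallel gripper is mounted at the origin on a cart in front of the work surface, level with it; the furniture and walls round the work are solid. World frame = base frame: x ahead of the robot, y to its left, z up, the work surface at z = 0. Lengths are in m, angles in rad, forces in N, time in s.
With the tool pointing down it reaches from about 0.35 to 0.975 m from the base axis. Payload 4.9 kg.
Tool frame: the origin (TCP) lies at the very end of the fingers, on their centre line; the grasp point (between the pads) lies 19 mm behind it (ctrl.grip_point_offset is the distance from the TCP to the grasp point, in m); z points along the fingers, y is the line along which they close (so a half turn about z gives the same grasp; the last joint's range is limited). The gripper opens to 85 mm and grips with 20 to 120 N. Pads are 22 mm wide; open, the fingers measure 114 mm over their backs; the gripper's body (76 mm by 85 mm) begins 54 mm behind the grasp point. The pads swing forward as they close: fully open they stand 13 mm farther back than shut.
Start: joints at [1.188, 0.053, 1.613, -0, 1.476, -0.119], TCP at [0.163, 0.603, 0.231] pointing down, gripper open.
Joint ranges: [-3.01, 3.01], [-1.01, 2.22], [0.06, 2.58], [-1.02, 4.17], [0.09, 2.62], [-3.14, 3.14]. Speed limits (rad/s): [2.57, 2.57, 3.14, 3.14, 3.14, 3.14].

### API

Orientations are given as a rotation vector (axis times angle).
In Python, from station import ctrl gives the robot as it stands.
- The arm moves only by the tool send_rows, never from a script. Its argument "rows" is a list of rows, each a list of 3 entries, a list of its own where there are three numbers: the finger opening in cm, from 0 to 8.54, then the shift along the tool's x, y, z in cm, then the turn about the tool's z in degrees. A call has 1 to 10 rows; each row shifts and turns the commanded pose from where the row before left it, along the tool's axes as they then stand; what a row does not reach is not made up. A row lasts 1/8 s, in which the tool goes at most 62.5 mm and 10.7 degrees, less where a joint would pass 70% of its speed; a pose out of reach is approached as far as the arm can. A call with a gripper value outside its range is refused whole. The fingers move at their own pace and stop on an object; "newtons" is the grip in N (left out, the last holds). Time passes only in rows, so rows that do not move let the fingers close. It gives the time, the measured TCP pose, the force, the opening and the grip force at its end, in the units of the state.
- ctrl.get_obs(): the state, without advancing time (a new reading comes with each control period).
- ctrl.get_image(name): name is "scene" or "top"; returns a dict with "frame" (384x512x3 uint8, red, green, blue), "range_z" (384x512 float32, m along the optical axis (not along the pixel's ray), 0 where there is no reading), "fx", "fy", "cx", "cy" (pixels), "cam_to_world" (4x4, takes a point from camera to world coordinates). Camera axes: x right, y down, z forward; pixel columns grow to the right and rows downward; lengths in m; the calibration is good to about 2 mm. A picture is of the moment at which its call begins.
- ctrl.finish_job(): hands the job in; it is judged then, once.
The state is a dict: "t": time; "q": joint angles; "dq": joint speeds; "effort": joint torques, N m; "tool_pos": TCP position; "tool_rot": TCP orientation; "contact_force": force on the tool from outside, world axes, zero at the start; "wrist_torque": the same for the moment, N m; "opening": finger opening in m; "grip_force": force on a finger pad.
Only numpy, scipy, OpenCV 4.12 (cv2) and the standard library are available. Lean on these libraries where they do the work, as an engineer would, in place of code of your own. Each camera call takes 0.05 s, during which the arm holds its last target. There are 200 camera calls.

### The job

Turn the cross-shaped wooden cake tag over with the twist chute, so that its plain side is up for writing. Lift it off the board by its stem, lean it on the wooden rest with the stem end down on the ledge and the ribbed side facing out, let go, take it again by the tab at its upper end, and drop it stem first through the twisted slot so that it comes to rest in the catch tray with the ribbed side down. Leave the other two tags on the board and do not disturb the cup, the timer or the pumpkin.

Things in the scene. Friction and masses are not known exactly. Their poses are not given: they have to be found in the camera images.
- tag: Flat light-wooden cross, 90 mm long, 10 thick, 50 g. Strip 24 wide along x: stem to x = -50, tab to +40 mm. Wings 12 wide (x -6 to 6) span 64 mm in y. z: out of the ribbed face (cross ribs; other face plain). Origin: plain face, middle of the wings; fills z 0 to 10 mm. Starts flat on the board in any of three places, ribs up, tab away from the robot.
- tag_tab (a point): Middle of the tag's tab, at x = +23 mm, half its thickness (z = 5 mm); axes as the tag. The tab is the shorter end, 34 mm long beyond the wings, 24 mm wide.
- slab: Dark wooden board on the worktop, fixed, 130 (x) x 220 (y) x 12 mm; origin at the centre of its underside. Three tags lie on it side by side along y, 72 mm apart.
- round_tag: Plain round wooden tag, 52 mm across, 10 mm thick, loose on the board; origin at the centre of its underside. To be left alone.
- straight_tag: Straight wooden tag without wings, 80 x 26 x 10 mm, loose on the board; origin at the centre of its underside, x along its length. To be left alone.
- rest: Wooden leaning rest, fixed: foot 90 x 90 x 8 mm; a back 16 mm wide, 60 long, rising towards +x at 45 degrees to the level, with a ledge 34 mm wide at its lower end, 12 mm proud. Back and ledge meet at x = -22, y = 0, z = 20 mm. +x points away from the robot and right; the back faces near left and up. Origin: underside of the foot, 5 mm in front of its centre.
- rest_seat (a point): Where the tag's origin lies when it leans properly: on the back's surface, 50 mm up from the ledge (x = 13, y = 0, z = 55 mm in the rest's frame). Axes as the rest. There the tag's x axis points to the rest's +x and up at 45 degrees, its ribbed side to -x and up.
- turner: Twist chute, polished slippery steel, fixed. On the base (110 wide, x -180 to 55 mm) four posts 86 mm apart in y and 52 in x carry the mouth plate. Below it eight bent rods form a slot that makes half a turn down to z = 118 mm, then runs straight to 88; under it a 42-degree ramp leads towards -x into the catch tray. Origin: slot axis at the worktop; x away from the tray, z up.
- turner_mouth (a point): Centre of the opening, 34 (x) x 74 mm (y), at the mouth plate's top, 263 mm above the worktop (plate 62 x 102 x 6 mm); axes as the turner. The tag goes in plumb, stem down, wings along y; for the wings the slot narrows to 19 mm in the first 10 mm, so centre it to 3 mm and 0.1 rad. Let go with the wings level with the plate; tab and gripper stay above.
- turner_middle (a point): Point on the slot's axis inside the cage, 150 mm above the worktop. The tag slides past by itself in about half a second, turning half round, and then lies down backwards on the ramp: the side that faced the tray (-x) at the mouth ends face down. It comes to lie on the tray's floor, or with its tab still on the foot of the ramp.
- turner_tray (a point): Middle of the catch tray's floor: 90 mm from the slot's axis to -x, 6 mm above the worktop; axes as the turner. The floor reaches 85 mm to -x, to the ramp at +x 56 mm, and 52 mm to each side; its walls are 25 mm high.
- cup: Orange cup, 58 x 87 x 56 mm, standing loose; origin at the centre of its underside. A bystander.
- timer: Round white kitchen timer, 72 mm across, 35 mm high, loose; origin at the centre of its underside. A bystander.
- pumpkin: Mini pumpkin, 53 mm across, 51 mm high, loose; origin at the centre of its underside. A bystander.
There are look-alikes about, which are no part of the job. Leave any purple look-alike of the tag alone.

How it is judged:
By the outcome, as a careful person would: the job done as asked, in the order asked, and still so for the second after the job is handed in, with the robot touching nothing.
It also fails if it takes over 50 s, if anything falls off the work surface, if the arm or the gripper's body presses on something with over 40 N, if the wrist force passes 120 N, or if a joint passes its speed limit or range.

## Working session

There is one attempt and no reset: what is moved stays moved. The work goes in short steps, Python scripts to look and compute and a tool call to move; the robot and the scene stay as the last step left them, time stands still between calls to the robot, and variables do not carry over. Pictures are saved under pics/ and viewed, at most 12 in all, crops included, and the job is handed in when it is done.

Besides the shell and the picture viewer there is one more tool, called after "Request:" by a JSON object that holds its "name" and its "arguments", one argument or row to a line. send_rows: Moves the arm, as the interface text tells. Its arguments: {"type":"object","properties":{"rows":{"type":"array","items":{"type":"array"}},"newtons":{"type":"number"}},"required":["rows"]}

```bash
mkdir -p pics; ls; cat > h.py <<'E'
import numpy as np, cv2
from station import ctrl
from scipy.spatial.transform import Rotation as R
def snap(n):
    im=ctrl.get_image(n); T=np.array(im["cam_to_world"]); z=im["range_z"]
    v,u=np.mgrid[0:z.shape[0],0:z.shape[1]]
    P=np.stack([(u-im["cx"])/im["fx"]*z,(v-im["cy"])/im["fy"]*z,z],-1)
    W=P@T[:3,:3].T+T[:3,3]; W[z==0]=np.nan
    return im["frame"],W,im
def save(f,name,s=1):
    cv2.imwrite("pics/"+name,cv2.resize(f[...,::-1],None,fx=s,fy=s,interpolation=cv2.INTER_CUBIC))
E
python3 - <<'E'
from h import *
for n in("scene","top"):
    f,W,im=snap(n); np.savez(n+"0.npz",f=f,W=W); save(f,n+"0.png",1.5)
    print(n,np.array(im["cam_to_world"]).round(3).tolist(),im["fx"])
print(ctrl.get_obs())
E
```

```text
pics
scene [[0.404, -0.661, 0.632, -0.709], [-0.915, -0.305, 0.265, -0.551], [0.018, -0.685, -0.728, 1.586], [0.0, 0.0, 0.0, 1.0]] 460.37316651242713
top [[-0.028, -0.995, 0.098, 0.352], [-1.0, 0.029, 0.009, -0.08], [-0.012, -0.097, -0.995, 1.534], [0.0, 0.0, 0.0, 1.0]] 431.9451864933246
{'t': 0.1, 'q': array([ 1.18799968e+00,  5.32977738e-02,  1.61416438e+00,  3.42419886e-07,
        1.47601110e+00, -1.19013512e-01]), 'dq': array([ 0.00047895, -0.00107551, -0.0046172 ,  0.00217441, -0.00278601,
       -0.00011043]), 'effort': array([ 4.75185643e-04, -3.94908786e+01, -3.71361065e+01, -4.61194134e-05,
        3.96824616e-03,  2.61565140e-05]), 'tool_pos': array([0.16275248, 0.60284713, 0.23017707]), 'tool_rot': array([-4.13087759e-01, -3.11384315e+00,  2.86098074e-03]), 'contact_force': array([-0.4910413 , -1.09240325,  0.24467512]), 'wrist_torque': array([ 0.00355378, -0.01418415, -0.00919677]), 'grip_force': 0.0, 'opening': 0.08557578132235322}
```

View pics/scene0.png

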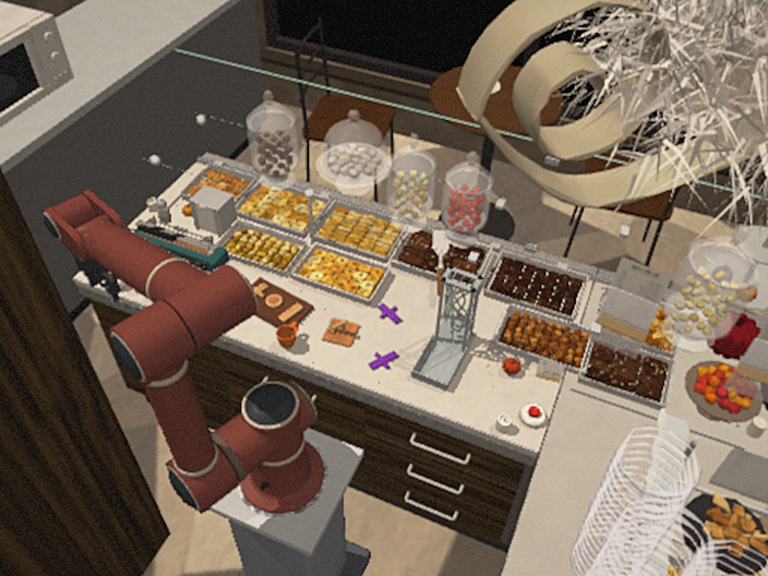

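View pics/top0.png

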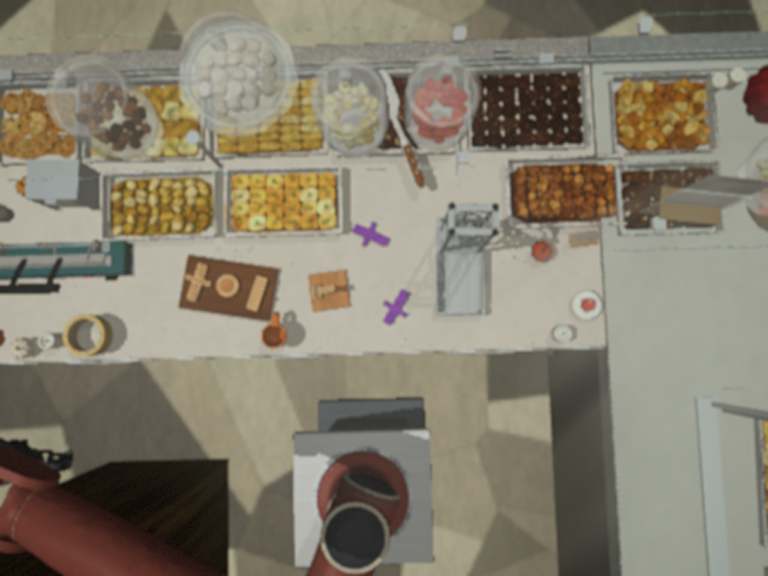

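Candidates for the tag, in the 1.5x top picture:
- Light-wood cross on the dark board at (197,282).
- Purple crosses at (372,234) and (397,306), the look-alikes.
- Straight tag at (257,293) and round tag at (227,285).
- The cross-like pattern on the rest at (330,290).

I choose the wooden cross at (197,282). The turner's mouth is at (473,217), with the tray towards the robot. Next is a close crop to check.

```bash
python3 - <<'E'
from h import *
d=np.load("top0.npz");f,W=d["f"],d["W"]; e=np.load("scene0.npz");g,V=e["f"],e["W"]
def c(f,u,v,w,h,s): return cv2.resize(f[v:v+h,u:u+w],(s*w,s*h),interpolation=cv2.INTER_CUBIC)
a=c(f,115,165,125,50,6); b=c(f,280,125,60,90,3)
r=c(g,160,175,100,60,5)
t=c(g,270,165,60,100,3)
M=np.zeros((600,770,3),np.uint8)
M[:300,:750]=a; M[300:570,:180]=b; M[300:600,190:190+500][:]=r[:300]; 
cv2.imwrite("pics/m1.png",M[...,::-1])
# board points and heights
def hm(x0,x1,y0,y1,W):
    m=(W[...,0]>x0)&(W[...,0]<x1)&(W[...,1]>y0)&(W[...,1]<y1); return m
for (u,v) in [(131,188),(151,190),(171,195),(220,193),(315,145),(308,190),(180,222),(360,167)]:
    print((u,v),W[v,u].round(4))
E
```

```text
(131, 188) [0.5094 0.3765 0.0207]
(151, 190) [0.5003 0.3058 0.0201]
(171, 195) [0.4807 0.2354 0.0195]
(220, 193) [0.4793 0.0586 0.0591]
(315, 145) [ 0.6345 -0.2721  0.0693]
(308, 190) [ 0.4856 -0.249   0.0061]
(180, 222) [0.3851 0.2065 0.0093]
(360, 167) [ 0.5591 -0.4315  0.03  ]
```

View pics/m1.png

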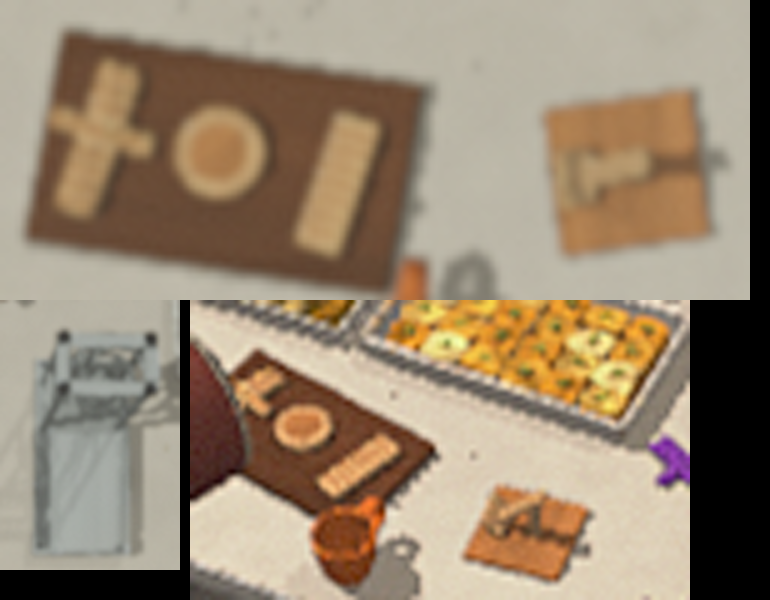

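The close crop confirms the choice: the light-wood ribbed cross is at the left of the board (crop 103,132). Its long stem points near and its short tab points away. The rest is at crop (625,172), with the ledge on the left and the back rising to the right. Next I rectify the views onto known planes to measure poses.

```bash
cat >> h.py <<'E'
def ortho(f,im,z,x0,y0,w,h,mm=0.5):
    """rectify to plane z; out col -> world -y from y0, row -> world -x from x0 (top-left = x0,y0), mm per px"""
    T=np.linalg.inv(np.array(im["cam_to_world"])); K=np.array([[im["fx"],0,im["cx"]],[0,im["fy"],im["cy"]],[0,0,1]])
    s=mm/1000; A=np.array([[0,-s,x0],[-s,0,y0],[0,0,z],[0,0,1]])
    return cv2.warpPerspective(f,K@T[:3]@A,(w,h),flags=cv2.INTER_CUBIC|cv2.WARP_INVERSE_MAP)
E
python3 - <<'E'
from h import *
f,W,im=snap("top"); g,V,jm=snap("scene")
a=ortho(f,im,.263,.72,-.15,400,300); b=ortho(g,jm,.263,.72,-.15,400,300)
c=ortho(f,im,.008,.56,.13,400,300); t=ortho(f,im,.022,.59,.46,400,300)
M=np.vstack([np.hstack([a,b]),np.hstack([c,t])])
for k in range(0,800,100): M[::,k]=M[::,k]//2+np.array([0,127,0],np.uint8)
for k in range(0,600,100): M[k]=M[k]//2+np.array([0,127,0],np.uint8)
cv2.imwrite("pics/o1.png",M[...,::-1])
# tag: bright wood
hsv=cv2.cvtColor(t,cv2.COLOR_RGB2HSV); m=(hsv[...,2]>130).astype(np.uint8)
b=cv2.cvtColor(t,cv2.COLOR_RGB2HSV)[...,2]; print(np.percentile(b,[5,30,50,70,90]))
n,l,s,cc=cv2.connectedComponentsWithStats(m)
for i in range(1,n):
    if s[i,4]>2000:
        pts=np.argwhere(l==i)[:,::-1].astype(np.float32); r=cv2.minAreaRect(pts)
        p=lambda q:(.59-q[1]*.0005,.46-q[0]*.0005)
        print(s[i,4]*.25,np.round(p(cc[i]),4),'rect c',np.round(p(r[0]),4),np.round(np.array(r[1])*.5,1),r[2])
# rest heights / mouth depth points
for nm,X in(("top",W),("scene",V)):
    m=(X[...,2]>.255)&(X[...,2]<.272)&(abs(X[...,0]-.64)<.08)&(abs(X[...,1]+.28)<.09)
    q=X[m]; print(nm,len(q),q.min(0).round(4),q.max(0).round(4)); r=cv2.minAreaRect((q[:,:2]*1000).astype(np.float32)); print(r, np.median(q[:,2]))
E
```

```text
[101. 108. 163. 185. 187.]
15080.75 [0.5309 0.3925] rect c [0.5152 0.3602] [149.5 199.5] 90.0
2433.0 [0.5005 0.3057] rect c [0.5002 0.306 ] [55.5 54.8] 45.0
top 438 [ 0.5622 -0.2983  0.2552] [ 0.629  -0.1954  0.2709]
((593.2584228515625, -247.8333282470703), (100.77220916748047, 64.86488342285156), 85.56332397460938) 0.2628797477874164
scene 178 [ 0.56   -0.2963  0.2552] [ 0.6263 -0.1934  0.2703]
((592.7573852539062, -244.89694213867188), (102.664794921875, 66.17003631591797), 89.43302917480469) 0.26157432209208675
```

View pics/o1.png

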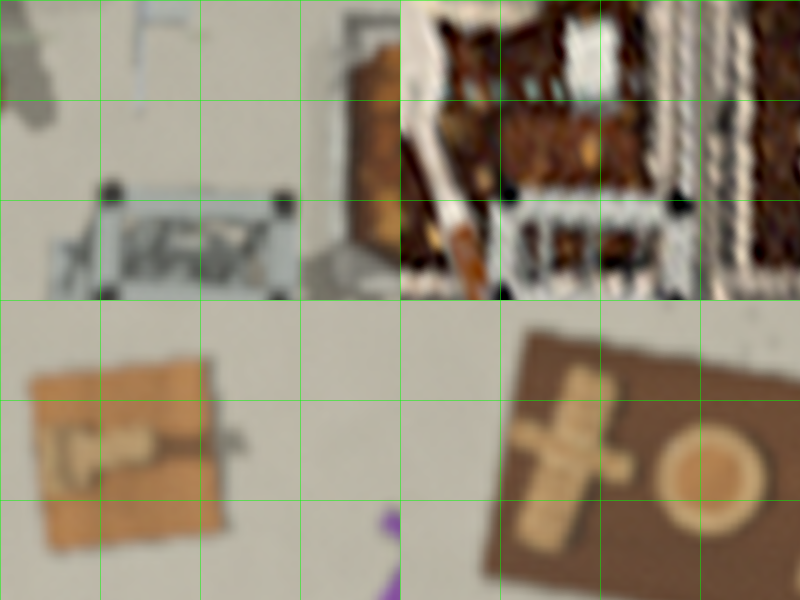

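The rectified views (0.5 mm/px) show:
- **Mouth plate:** posts at (111,193), (284,203), (105,298) in the top view, agreeing with the scene view.
- **Rest foot:** around (130,455), with the ledge on the left.
- **Tag:** wings at (570,450), stem end at (540,550), tab at (593,368).

Now I refine these numerically.

```bash
python3 - <<'E'
from h import *
from scipy.optimize import minimize
f,W,im=snap("top"); g,V,jm=snap("scene")
def fit(score,p0,st):
    r=minimize(lambda p:-score(p),p0,method="Nelder-Mead",options=dict(initial_simplex=np.vstack([p0]+[np.array(p0)+np.eye(3)[i]*st[i] for i in range(3)]),xatol=1e-3,fatol=1e-4)); return r.x.round(4),-r.fun
def smp(I,x0,y0,P): # P (n,2) world m
    return cv2.remap(I,((y0-P[:,1])/.0005).astype(np.float32)[None],((x0-P[:,0])/.0005).astype(np.float32)[None],cv2.INTER_LINEAR)[0]
def grid(x,y,s=.001): 
    X,Y=np.meshgrid(np.arange(x[0],x[1],s),np.arange(y[0],y[1],s)); return np.stack([X.ravel(),Y.ravel()],1)
def place(p,G):
    c,s=np.cos(p[2]),np.sin(p[2]); return G@np.array([[c,s],[-s,c]])+p[:2]
# tag: inside vs ring
G=grid((-.062,.052),(-.044,.044)); x,y=G.T
ins=lambda d:((x>-.05-d)&(x<.04+d)&(abs(y)<.012+d))|((abs(x)<.006+d)&(abs(y)<.032+d))
I=ins(0); O=ins(.008)&~ins(.0)
for nm,F,M in(("top",f,im),("scene",g,jm)):
    t=cv2.cvtColor(ortho(F,M,.022,.62,.48,500,500),cv2.COLOR_RGB2GRAY).astype(np.float32)
    sc=lambda p:(lambda v:v[I].mean()-v[O].mean())(smp(t,.62,.48,place(p,G)))
    if nm=="top": print("tag",nm,fit(sc,[.512,.377,-.25],[.006,.006,.15]))
# rest foot: saturation inside vs ring
G2=grid((-.06,.06),(-.06,.06)); a,b=abs(G2).T; I2=(a<.045)&(b<.045); O2=(a<.053)&(b<.053)&~I2
for nm,F,M in(("top",f,im),("scene",g,jm)):
    t=cv2.cvtColor(ortho(F,M,.008,.6,.16,500,500),cv2.COLOR_RGB2HSV)[...,1].astype(np.float32)
    sc=lambda p:(lambda v:v[I2].mean()-v[O2].mean())(smp(t,.6,.16,place(p,G2)))
    print("foot",nm,fit(sc,[.48,.065,.08],[.006,.006,.1]))
# posts
G3=grid((-.04,.04),(-.06,.06)); x3,y3=G3.T
D=np.hypot(abs(x3)-.026,abs(y3)-.043); I3=D<.005; O3=(D>.007)&(D<.011)
for nm,F,M in(("top",f,im),("scene",g,jm)):
  for z in(.263,.268):
    t=cv2.cvtColor(ortho(F,M,z,.72,-.1,600,600),cv2.COLOR_RGB2GRAY).astype(np.float32)
    sc=lambda p:(lambda v:v[O3].mean()-v[I3].mean())(smp(t,.72,-.1,place(p,G3)))
    print("mouth",nm,z,fit(sc,[.597,-.247,-.06],[.004,.004,.05]))
# mast/base yaw of tray from top, rest depth profile
m=(W[...,2]>.012)&(abs(W[...,0]-.48)<.06)&(abs(W[...,1]-.065)<.06)
q=W[m]; A=np.c_[q[:,:2],np.ones(len(q))]
k=q[:,2]>.03; print(len(q),k.sum(),np.linalg.lstsq(A[k],q[k,2],rcond=None)[0])
print(q[np.argmax(q[:,2])])
o=ctrl.get_obs(); print(o["tool_pos"],R.from_rotvec(o["tool_rot"]).as_matrix().round(3))
E
```

```text
tag top (array([ 0.5157,  0.3751, -0.344 ]), np.float64(47.16204833984375))
foot top (array([0.4834, 0.0674, 0.108 ]), np.float64(86.98047637939453))
foot scene (array([0.4786, 0.0689, 0.1108]), np.float64(99.13591003417969))
mouth top 0.263 (array([ 0.5951, -0.2473, -0.0483]), np.float64(66.99280548095703))
mouth top 0.268 (array([ 0.5941, -0.2466, -0.05  ]), np.float64(67.08756256103516))
mouth scene 0.263 (array([ 0.5944, -0.2453, -0.0478]), np.float64(89.42507934570312))
mouth scene 0.268 (array([ 0.5895, -0.2465, -0.0485]), np.float64(89.15607452392578))
168 46 [ 0.02574515 -0.74155104  0.08524301]
[0.47502795 0.04783979 0.0657874 ]
[0.16288141 0.60316539 0.23085564] [[-0.965  0.261 -0.   ]
 [ 0.261  0.965 -0.001]
 [ 0.    -0.001 -1.   ]]
```

```bash
python3 - <<'E'
from h import *
f,W,im=snap("top")
T=np.array(im["cam_to_world"])
def ray(u,v,z):
    d=T[:3,:3]@np.array([(u-im["cx"])/im["fx"],(v-im["cy"])/im["fy"],1]); return (T[:3,3]+d*(z-T[2,3])/d[2])[:2]
c=np.array([.4828,.0676]); ex=np.array([np.cos(-1.462),np.sin(-1.462)]); ey=np.array([-ex[1],ex[0]])
for n,u,v,z in(("backtop",223.3,192.5,.0624),("ledge",208.7,195,.0285)):
    d=ray(u,v,z)-c; print(n,(d@ex).round(4),(d@ey).round(4))
# gray profile along the rest x axis at z=.0624 and z=.0285
for z in(.0624,.0285):
    print(z,[int(f[int(round(p[1])),int(round(p[0]))].mean()) if 0 else 0 for p in []])
# ortho rotated crop to view + tag moment
t=ortho(f,im,.022,.62,.48,500,500); hsv=cv2.cvtColor(t,cv2.COLOR_RGB2HSV)
g=cv2.cvtColor(t,cv2.COLOR_RGB2GRAY)
m=np.zeros_like(g); cv2.circle(m,(int((.48-.3755)/.0005),int((.62-.512)/.0005)),int(.052/.0005),1,-1)
m=m*((g>115)&(hsv[...,1]>55)).astype(np.uint8)
n,l,s,cc=cv2.connectedComponentsWithStats(m); i=1+np.argmax(s[1:,4]); M=cv2.moments((l==i).astype(np.uint8))
th=.5*np.arctan2(2*M["mu11"],M["mu20"]-M["mu02"]); 
print("area mm2",s[i,4]*.25,"(exp 2640) ctr",.62-cc[i][1]*.0005,.48-cc[i][0]*.0005,"img axis",th,np.pi/2-abs(th))
P=(l==i)
r=ortho(f,im,.04,.55,.13,280,280); save(np.hstack([cv2.resize(np.dstack([P*255]*3).astype(np.uint8)[100:380,60:340],(400,400)),cv2.resize(r,(400,400))]),"tm.png")
E
```

```text
backtop 0.0202 -0.0046
ledge -0.0342 -0.003
0.0624 []
0.0285 []
area mm2 2870.25 (exp 2640) ctr 0.511813605086665 0.37793637313822837 img axis -1.236010591248842 0.3347857355460546
```

View pics/tm.png

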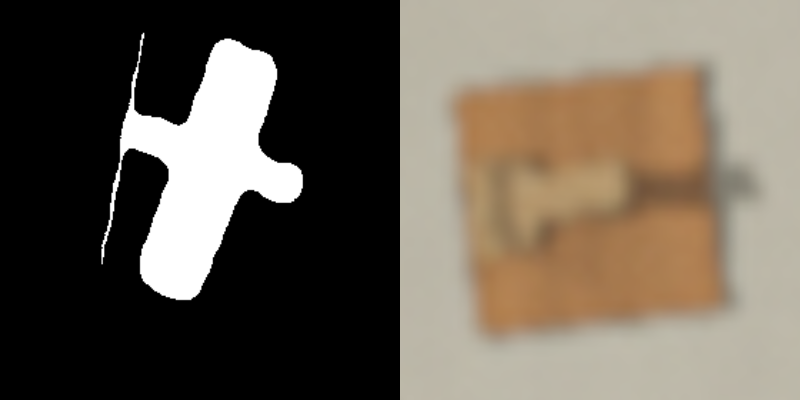

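The mask shows the strip running from (245,42) to (172,298), so the yaw is about -0.31. The right panel shows the rest's back centred near row 190. One 3D fit of back and ledge settles the rest's position, and I compute the first move in the same script.

```bash
cat >> h.py <<'E'
def proj(im,P):
    T=np.linalg.inv(np.array(im["cam_to_world"])); q=P@T[:3,:3].T+T[:3,3]
    return (q[:,0]/q[:,2]*im["fx"]+im["cx"]).astype(np.float32),(q[:,1]/q[:,2]*im["fy"]+im["cy"]).astype(np.float32)
def goto(x,y,z,psi):
    """print remaining shift in tool axes (cm) and turn (deg), from measured pose; psi = heading of tool x"""
    o=ctrl.get_obs(); M=R.from_rotvec(o["tool_rot"]).as_matrix(); d=np.array([x,y,z])-o["tool_pos"]
    p0=np.arctan2(M[1,0],M[0,0]); dp=(psi-p0+np.pi)%(2*np.pi)-np.pi
    print("t",round(o["t"],2),"pos",o["tool_pos"].round(4),"psi",round(p0,3),"F",o["contact_force"].round(1),"open",round(o["opening"],4),"grip",round(o["grip_force"],1))
    print(" shift cm",(M.T@d*100).round(2)," turn deg (tool z)",round(-np.degrees(dp),1))
E
python3 - <<'E'
from h import *
from scipy.optimize import minimize
S=[snap(n)[::2] for n in("top","scene")]
yaw=.109-np.pi/2; c=np.array([.4828,.0676])
a,y=[k.ravel() for k in np.meshgrid(np.arange(.003,.059,.001),np.arange(-.014,.0141,.001))]
ins=abs(y)<.0075; out=(abs(y)>.0095)
L,ly=[k.ravel() for k in np.meshgrid(np.arange(-.006,.012,.001),np.arange(-.022,.0221,.001))] # ledge outer face region via normal coordinate
k=np.sqrt(.5)
P1=np.c_[-.022+a*k,y,.02+a*k]
P2=np.c_[-.022-L*k,ly,.02+L*k]; li=(L>0)&(abs(ly)<.016); lo=(L>0)&(abs(ly)>.019)
def W(P,p):
    C,s=np.cos(yaw+p[2]),np.sin(yaw+p[2]); return np.c_[p[0]+C*P[:,0]-s*P[:,1],p[1]+s*P[:,0]+C*P[:,1],P[:,2]]
def sc(p,cams):
    v=0
    for f,im in cams:
        h=cv2.cvtColor(f,cv2.COLOR_RGB2HSV)[...,1].astype(np.float32)
        q=lambda P:cv2.remap(h,*[z[None] for z in proj(im,W(P,p))],cv2.INTER_LINEAR)[0]
        b=q(P1); l=q(P2); v+=b[ins].mean()-b[out].mean()+.5*(l[li].mean()-l[lo].mean())
    return v
ex=np.array([np.cos(yaw),np.sin(yaw)]); o=c-.005*ex; print("origin by foot",o)
for cams in(S[:1],S[1:],S):
    r=minimize(sc,[*o,0],args=(cams,),method="Nelder-Mead",options=dict(initial_simplex=[[*o,0],[o[0]+.004,o[1],0],[o[0],o[1]+.004,0],[*o,.05]])); d=r.x[:2]-o
    print(r.x.round(4),r.fun,"shift in rest axes",(d@ex).round(4),(d@[-ex[1],ex[0]]).round(4))
al=-.31; t=np.array([.5153,.3753]); gp=t-.031*np.array([np.cos(al),np.sin(al)]); print("grip xy",gp)
goto(gp[0],gp[1],.08,al+np.pi)
E
```

```text
origin by foot [0.48225608 0.07257033]
[ 0.4831  0.0629 -0.0205] -36.58275604248047 shift in rest axes 0.0097 -0.0002
[ 0.473   0.0708 -0.1918] -22.577293395996094 shift in rest axes 0.0007 -0.0094
[0.4852 0.0639 0.1449] -46.394256591796875 shift in rest axes 0.0089 0.002
grip xy [0.48577766 0.38475682]
t 0.45 pos [0.1629 0.6033 0.2312] psi 2.878 F [ 0.5 -0.2 -0.7] open 0.085 grip 0.0
 shift cm [-36.87 -12.68  15.12]  turn deg (tool z) 2.6
```

Request:
{"name": "send_rows", "arguments": {
  "rows": [
    [4.2, [-5.3, -1.8, 0], 0.4],
    [4.2, [-5.3, -1.8, 0], 0.4],
    [4.2, [-5.3, -1.8, 0], 0.4],
    [4.2, [-5.3, -1.8, 0], 0.4],
    [4.2, [-5.3, -1.8, 0], 0.4],
    [4.2, [-5.3, -1.8, 0], 0.4],
    [4.2, [-5.1, -1.8, 0], 0.2],
    [4.2, [0, 0, 5], 0],
    [4.2, [0, 0, 4.5], 0],
    [4.2, [0, 0, 0], 0]
  ],
  "newtons": 40
}}

```text
t: 1.7
tool_pos: [0.479, 0.377, 0.1315]
tool_rot: [-0.483, -3.097, 0.01]
contact_force: [-0.7, 0.7, 0.2]
opening: 0.0423
grip_force: 0.0
```

```bash
python3 - <<'E'
from h import *
goto(.4858,.3848,.014,-.31+np.pi)
f,W,im=snap("top"); e=np.array([np.cos(-1.462),np.sin(-1.462)]); o=np.array([.4823,.0726])
d=W[...,:2]-o; s=d@e; y=d@[-e[1],e[0]]
m=(abs(y)<.006)&(abs(s)<.05)&(W[...,2]>.012)
q=np.c_[s[m],W[...,2][m]]*1000; print(q[np.argsort(q[:,0])].round(0).astype(int).tolist())
a=ortho(f,im,.022,.57,.44,260,200); g,V,jm=snap("scene"); 
save(np.hstack([cv2.resize(a,(390,300)),cv2.resize(g[170:245,135:232],(388,300),interpolation=cv2.INTER_CUBIC)]),"h1.png")
E
```

```text
t 1.7 pos [0.479  0.377  0.1315] psi 2.832 F [-0.7  0.7  0.2] open 0.0423 grip 0.0
 shift cm [-0.48  1.04 11.74]  turn deg (tool z) 0.0
[[-37, 13], [-32, 27], [-32, 25], [-31, 26], [-28, 26], [-28, 25], [-27, 29], [-25, 22], [-25, 25], [-24, 25], [-23, 14], [-22, 19], [-21, 23], [-18, 21], [-18, 20], [-17, 29], [-14, 29], [-14, 30], [-13, 27], [-12, 33], [-11, 26], [-10, 23], [-10, 33], [-9, 37], [-6, 33], [-6, 37], [-5, 38], [-3, 35], [-2, 44], [-1, 43], [1, 39], [2, 44], [2, 41], [3, 44], [5, 49], [6, 50], [6, 46], [7, 48], [9, 50], [10, 53], [10, 50], [13, 57], [14, 54], [14, 51], [16, 52], [17, 52], [18, 60], [21, 58], [21, 55], [22, 69], [24, 56], [24, 52], [27, 13], [28, 15], [41, 17]]
```

View pics/h1.png

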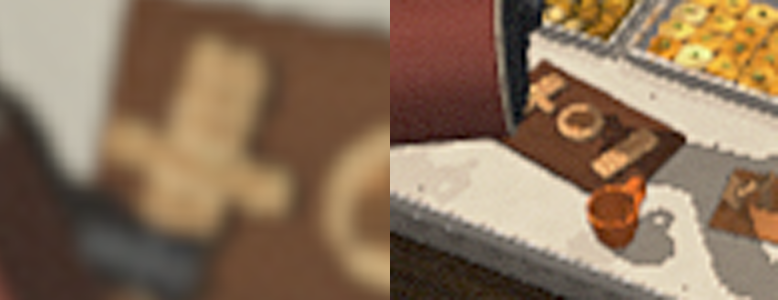

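The close-up (0.33 mm/px) shows the tab at (220,60) and the wings at about (200,165). The fingers hover behind the wings over the stem, as wanted. The depth profile also confirms the rest's origin (z ≈ 42 mm + s along the back). Descending in steps.

Request:
{"name": "send_rows", "arguments": {
  "rows": [
    [4.2, [-0.5, 1.0, 2.0], 0],
    [4.2, [0, 0, 4.5], 0],
    [4.2, [0, 0, 3.0], 0],
    [4.2, [0, 0, 0], 0]
  ]
}}

```text
t: 2.3
tool_pos: [0.4892, 0.387, 0.0414]
tool_rot: [-0.483, -3.103, 0.001]
contact_force: [-0.9, 0.5, 0.8]
opening: 0.0425
grip_force: 0.0
```

```bash
python3 -c "
from h import *
goto(.4858,.3848,.013,-.31+np.pi)"
```

```text
t 2.3 pos [0.4892 0.387  0.0414] psi 2.833 F [-0.9  0.5  0.8] open 0.0425 grip 0.0
 shift cm [ 0.25 -0.31  2.84]  turn deg (tool z) 0.1
```

Request:
{"name": "send_rows", "arguments": {
  "rows": [
    [4.2, [0.2, -0.3, 1.5], 0],
    [4.2, [0, 0, 1.0], 0],
    [4.2, [0, 0, 0.3], 0],
    [4.2, [0, 0, 0], 0],
    [4.2, [0, 0, 0], 0]
  ]
}}

```text
t: 2.92
tool_pos: [0.487, 0.3848, 0.0138]
tool_rot: [0.484, 3.104, 0.001]
contact_force: [0.3, -0.5, 0.8]
opening: 0.0421
grip_force: 0.0
```

```bash
python3 -c "
from h import *
goto(.4858,.3848,.013,-.31+np.pi)"
```

```text
t 2.92 pos [0.487  0.3848 0.0138] psi 2.832 F [ 0.3 -0.5  0.8] open 0.0421 grip 0.0
 shift cm [ 0.11 -0.04  0.08]  turn deg (tool z) 0.1
```

Request:
{"name": "send_rows", "arguments": {
  "rows": [
    [4.2, [0.1, 0, 0.1], 0],
    [2.0, [0, 0, 0], 0],
    [2.0, [0, 0, 0], 0],
    [2.0, [0, 0, 0], 0],
    [2.0, [0, 0, 0], 0]
  ],
  "newtons": 40
}}

```text
t: 3.55
tool_pos: [0.4859, 0.385, 0.0126]
tool_rot: [0.484, 3.104, 0.001]
contact_force: [-0.1, 0.3, 1.5]
opening: 0.0224
grip_force: 40.3
```

Request:
{"name": "send_rows", "arguments": {
  "rows": [
    [2.0, [0, 0, -2], 0],
    [2.0, [0, 0, -5], 0],
    [2.0, [0, 0, -5], 0],
    [2.0, [0, 0, 0], 0]
  ]
}}

```text
t: 4.05
tool_pos: [0.489, 0.387, 0.14]
tool_rot: [0.482, 3.095, 0.012]
contact_force: [-0.6, 0.4, 0.4]
opening: 0.0228
grip_force: 40.0
```

```bash
python3 - <<'E'
from h import *
goto(.4803,.0911,.08,1.68)
f,W,im=snap("top"); a=ortho(f,im,.14,.60,.46,300,300)
g,V,jm=snap("scene")
save(np.hstack([cv2.resize(a,(390,390)),cv2.resize(g[140:240,130:230],(390,390),interpolation=cv2.INTER_CUBIC)]),"h2.png")
E
```

```text
t 4.05 pos [0.489 0.387 0.14 ] psi 2.832 F [-0.6  0.4  0.4] open 0.0228 grip 40.0
 shift cm [ -8.12 -28.51   5.8 ]  turn deg (tool z) 66.0
```

View pics/h2.png

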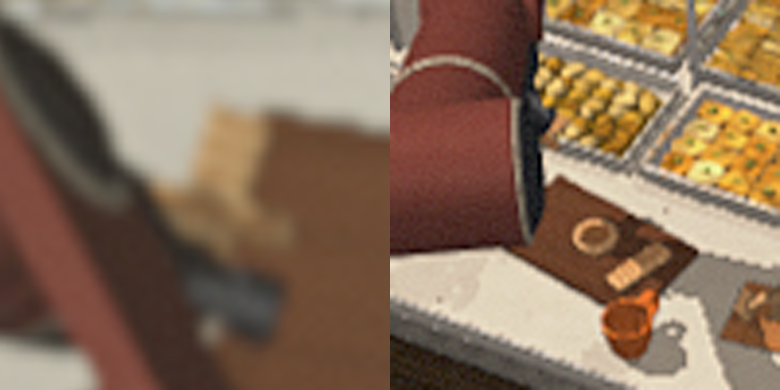

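The cross is in the fingers, with the tab at (235,135). The round and straight tags are still on the board in the scene view, at (597,235) and (637,268). Moving over to the rest.

Request:
{"name": "send_rows", "arguments": {
  "rows": [
    [2.0, [-1.6, -5.7, 0], 0],
    [2.0, [-1.6, -5.7, 0], 0],
    [2.0, [-1.6, -5.7, 0], 0],
    [2.0, [-1.6, -5.7, 0], 0],
    [2.0, [-1.6, -5.7, 0], 0]
  ]
}}

```text
t: 4.78
tool_pos: [0.4734, 0.0873, 0.1304]
tool_rot: [-0.483, -3.101, 0.001]
contact_force: [1.3, 0.5, 0.2]
opening: 0.0229
grip_force: 40.0
```

Request:
{"name": "send_rows", "arguments": {
  "rows": [
    [2.0, [0, 0, 0], 9.4],
    [2.0, [0, 0, 0], 9.4],
    [2.0, [0, 0, 0], 9.4],
    [2.0, [0, 0, 0], 9.4],
    [2.0, [0, 0, 0], 9.4],
    [2.0, [0, 0, 0], 9.4],
    [2.0, [0, 0, 0], 9.4],
    [2.0, [0, 0, 0], 0]
  ]
}}

```text
t: 5.78
tool_pos: [0.4739, 0.089, 0.1305]
tool_rot: [-2.088, -2.344, 0.004]
contact_force: [-0.2, -0.3, -0.1]
opening: 0.0228
grip_force: 40.1
```

```bash
python3 - <<'E'
from h import *
goto(.4803,.0911,.075,1.68)
f,W,im=snap("top"); e=np.array([np.cos(-1.462),np.sin(-1.462)]); p=ctrl.get_obs()["tool_pos"]
d=W[...,:2]-p[:2]; s=d@e; y=d@[-e[1],e[0]]
m=(abs(y)<.012)&(abs(s)<.08)&(W[...,2]>.1)
q=np.c_[s[m],y[m],W[...,2][m]]*1000; q=q[q[:,0]>12]; print(q[np.argsort(q[:,0])].round(0).astype(int).tolist())
m=(s>.012)&(s<.08)&(abs(y)<.05)&(W[...,2]>.12)&(W[...,2]<.17); print("tag mean y",np.median(y[m]),s[m].max(),y[m].min(),y[m].max())
a=ortho(f,im,.15,.58,.16,300,300);g,V,jm=snap("scene")
save(np.hstack([cv2.resize(a,(390,390)),cv2.resize(g[150:250,165:265],(390,390),interpolation=cv2.INTER_CUBIC)]),"h3.png")
E
```

```text
t 5.78 pos [0.4739 0.089  0.1305] psi 1.686 F [-0.2 -0.3 -0.1] open 0.0228 grip 40.1
 shift cm [0.13 0.68 5.55]  turn deg (tool z) 0.3
[[12, -10, 442], [12, 5, 447], [12, 2, 450], [12, 8, 445], [13, 10, 448], [13, -5, 447], [14, -8, 451], [14, -3, 448], [14, 0, 447], [15, 2, 449], [15, 5, 448], [15, 7, 448], [15, 10, 448], [15, -11, 448], [16, -6, 446], [16, -9, 450], [17, -1, 447], [17, 2, 448], [17, 4, 448], [18, 7, 449], [18, 9, 447], [18, -11, 450], [18, 12, 447], [19, -9, 451], [19, -7, 451], [19, -4, 450], [19, -1, 449], [20, 1, 450], [20, 7, 447], [20, -11, 446], [20, -9, 444], [20, 3, 452], [20, 12, 444], [21, 9, 450], [21, -7, 450], [22, -4, 450], [22, -2, 450], [22, 4, 446], [22, 1, 449], [22, 7, 444], [23, -12, 446], [23, 9, 446], [23, 11, 447], [23, -9, 448], [24, -7, 448], [24, -5, 451], [25, -2, 451], [25, 0, 450], [25, -12, 444], [25, 3, 450], [25, 9, 446], [25, 6, 449], [26, -10, 448], [26, 11, 449], [26, -7, 446], [26, -5, 448], [27, -2, 449], [27, 0, 448], [28, 6, 447], [28, 8, 445], [28, 2, 450], [28, 11, 443], [28, -10, 448], [29, -8, 449], [29, -5, 447], [29, 0, 
[... 2590 characters left out ...]
31], [63, 10, 433], [63, -8, 434], [64, -6, 437], [64, -6, 140], [64, -3, 435], [64, -3, 136], [64, -1, 437], [64, 2, 433], [64, 0, 139], [65, 5, 434], [65, 10, 429], [65, -11, 431], [65, 3, 140], [65, 7, 434], [65, 7, 135], [65, -5, 425], [65, -8, 431], [66, 10, 140], [66, -3, 430], [66, 0, 429], [66, 3, 425], [66, -9, 135], [66, -9, 416], [67, -4, 412], [67, 11, 419], [67, -6, 136], [67, 5, 429], [67, -7, 419], [67, 7, 428], [67, -3, 136], [67, -2, 415], [67, 1, 413], [68, 4, 412], [68, 4, 133], [68, 0, 140], [68, 7, 410], [68, 10, 408], [68, 7, 136], [69, 10, 136], [69, -10, 136], [70, -7, 135]]
tag mean y -0.002497612725856028 0.06982179338442637 -0.03183309647081499 0.012029628554196113
```

View pics/h3.png

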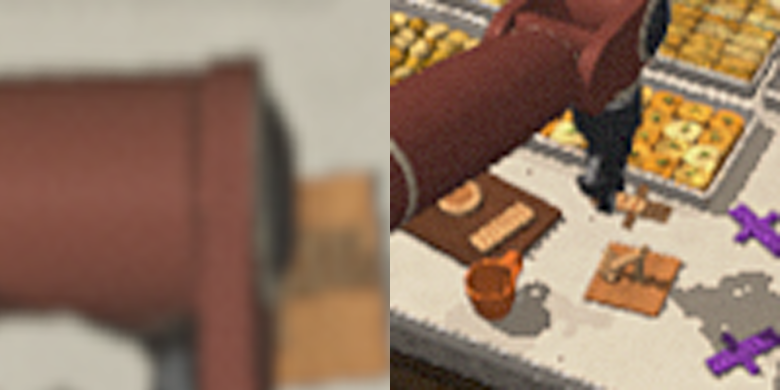

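The tag is level in the grip (depth z ≈ 138 mm along its whole length) and its tab end is 70 mm from the tool, so the grip is at tag x ≈ -31 as planned. In the scene view it is seen over the rest at (640,205). Now I lower it onto the back's upper edge.

Request:
{"name": "send_rows", "arguments": {
  "rows": [
    [2.0, [0.1, 0.7, 2.0], 0.3],
    [2.0, [0, 0, 3.0], 0],
    [2.0, [0, 0, 0.8], 0],
    [2.0, [0, 0, 0], 0],
    [2.0, [0, 0, 0], 0]
  ]
}}

```text
t: 6.5
tool_pos: [0.4829, 0.0909, 0.0756]
tool_rot: [2.097, 2.337, 0.002]
contact_force: [0.4, -0.8, -0.8]
opening: 0.0227
grip_force: 40.0
```

```bash
python3 -c "
from h import *
goto(.4803,.0911,.063,1.68)"
```

```text
t 6.5 pos [0.4829 0.0909 0.0756] psi 1.679 F [ 0.4 -0.8 -0.8] open 0.0227 grip 40.0
 shift cm [ 0.05 -0.26  1.25]  turn deg (tool z) -0.0
```

Request:
{"name": "send_rows", "arguments": {
  "rows": [
    [2.0, [0, -0.2, 0.8], 0],
    [2.0, [0, 0, 0.4], 0],
    [2.0, [0, 0, 0], 0],
    [2.0, [0, 0, 0], 0]
  ],
  "newtons": 25
}}

```text
t: 7.0
tool_pos: [0.4801, 0.0907, 0.0625]
tool_rot: [-2.098, -2.338, 0.0]
contact_force: [-1.4, 0.3, 1.0]
opening: 0.0229
grip_force: 40.3
```

```bash
python3 -c "
from h import *
goto(.4803,.0911,.063,1.68)"
```

```text
t 7.0 pos [0.4801 0.0907 0.0625] psi 1.679 F [-1.4  0.3  1. ] open 0.0229 grip 40.3
 shift cm [ 0.04  0.03 -0.05]  turn deg (tool z) -0.1
```

Request:
{"name": "send_rows", "arguments": {
  "rows": [
    [2.1, [0, 0, 0.35], 0],
    [2.1, [0, 0, 0.35], 0],
    [2.1, [0, 0, 0.35], 0],
    [2.1, [0, 0, 0], 0],
    [2.1, [0, 0, 0], 0]
  ],
  "newtons": 22
}}

```text
t: 7.62
tool_pos: [0.4807, 0.0918, 0.053]
tool_rot: [-2.098, -2.337, -0.004]
contact_force: [-2.6, 4.3, 6.9]
opening: 0.0228
grip_force: 42.5
```

```bash
cat >> h.py <<'E'
EX=np.array([np.cos(-1.462),np.sin(-1.462)]); O=np.array([.4823,.0726])
def prof(n="top",lo=.012,yh=.010,a=-.04,b=.09,step=.006):
    f,W,im=snap(n); d=W[...,:2]-O; s=d@EX; y=d@[-EX[1],EX[0]]
    m=(abs(y)<yh)&(s>a)&(s<b)&(W[...,2]>lo)&(W[...,2]<.16); S,Z=s[m],W[...,2][m]
    k=np.floor(S/step); print(n,[(int(q*step*1000+step*500),round(float(np.median(Z[k==q])*1000)),int((k==q).sum())) for q in np.unique(k)])
    return f,W,im
E
python3 -c "
from h import *
goto(.4803,.0911,.053,1.68)
prof(); prof('scene')"
```

```text
t 7.62 pos [0.4807 0.0918 0.053 ] psi 1.678 F [-2.6  4.3  6.9] open 0.0228 grip 42.5
 shift cm [-0.07 -0.04  0.  ]  turn deg (tool z) -0.1
top [(15, 19, 1), (27, 70, 7), (33, 71, 12), (39, 74, 9), (45, 77, 11), (51, 76, 5)]
scene [(-39, 22, 1), (-33, 27, 2), (-27, 21, 4), (-21, 29, 1), (-15, 25, 9), (-9, 65, 9), (-3, 95, 8), (3, 65, 4), (9, 67, 5), (15, 66, 8), (21, 69, 4), (27, 72, 5), (33, 76, 2), (39, 75, 4), (45, 74, 3), (51, 76, 1)]
```

The tag is pivoting on the edge as planned (slope about 14°, force 7 N). I continue along the arc.

Request:
{"name": "send_rows", "arguments": {
  "rows": [
    [2.1, [-0.1, 0, 0.35], 0],
    [2.1, [-0.1, 0, 0.35], 0],
    [2.1, [-0.15, 0, 0.3], 0],
    [2.1, [-0.2, 0, 0.3], 0],
    [2.1, [-0.2, 0, 0.3], 0],
    [2.1, [-0.2, 0, 0.3], 0],
    [2.1, [0, 0, 0], 0],
    [2.1, [0, 0, 0], 0]
  ]
}}

```text
t: 8.72
tool_pos: [0.4816, 0.0845, 0.034]
tool_rot: [-2.097, -2.334, -0.009]
contact_force: [-3.6, 13.6, 7.7]
opening: 0.0228
grip_force: 51.7
```

```bash
python3 -c "
from h import *
goto(O[0]-.0107*EX[0],O[1]-.0107*EX[1],.034,1.68)
prof(); prof('scene')"
```

```text
t 8.72 pos [0.4816 0.0845 0.034 ] psi 1.678 F [-3.6 13.6  7.7] open 0.0228 grip 51.7
 shift cm [-0.12 -0.06 -0.01]  turn deg (tool z) -0.1
top [(27, 12, 1), (39, 84, 4), (45, 81, 5)]
scene [(-33, 26, 1), (-15, 20, 1), (-9, 56, 2), (-3, 62, 4), (3, 57, 8), (9, 64, 4), (15, 36, 9), (21, 64, 4), (27, 83, 5), (33, 82, 5), (39, 81, 4)]
```

Request:
{"name": "send_rows", "arguments": {
  "rows": [
    [2.1, [-0.1, 0, 0.1], 0],
    [2.1, [-0.1, 0, 0.1], 0],
    [2.1, [0, 0, 0], 0]
  ]
}}

```text
t: 9.2
tool_pos: [0.4818, 0.0832, 0.0322]
tool_rot: [-2.096, -2.333, -0.011]
contact_force: [-4.8, 16.5, 9.7]
opening: 0.0228
grip_force: 53.9
```

```bash
python3 -c "
from h import *
goto(O[0]-.0107*EX[0],O[1]-.0107*EX[1],.034,1.68)
prof(yh=.012,step=.004); prof('scene',yh=.012,step=.004)"
```

```text
t 9.2 pos [0.4818 0.0832 0.0322] psi 1.678 F [-4.8 16.5  9.7] open 0.0228 grip 53.9
 shift cm [ 0.01 -0.07 -0.18]  turn deg (tool z) -0.1
top [(38, 83, 3), (42, 82, 2)]
scene [(-38, 20, 1), (-34, 25, 2), (-10, 53, 1), (-6, 49, 2), (-2, 64, 5), (2, 87, 8), (6, 61, 5), (10, 62, 7), (14, 37, 9), (18, 66, 5), (22, 71, 3), (26, 85, 2), (30, 83, 4), (34, 85, 4), (38, 85, 3), (42, 13, 1)]
```

Request:
{"name": "send_rows", "arguments": {
  "rows": [
    [2.5, [0, 0, 0], 0],
    [3.0, [0, 0, 0], 0],
    [4.0, [0, 0, 0], 0],
    [4.0, [0, 0, 0], 0]
  ]
}}

```text
t: 9.8
tool_pos: [0.4814, 0.0797, 0.0308]
tool_rot: [-2.098, -2.337, -0.002]
contact_force: [0.6, 2.9, 1.6]
opening: 0.0397
grip_force: 2.1
```

```bash
python3 -c "
from h import *
goto(O[0]-.0107*EX[0],O[1]-.0107*EX[1],.16,1.68)
prof(yh=.012,step=.004); prof('scene',yh=.012,step=.004)"
```

```text
t 9.8 pos [0.4814 0.0797 0.0308] psi 1.679 F [0.6 2.9 1.6] open 0.0397 grip 2.1
 shift cm [  0.37   0.02 -12.92]  turn deg (tool z) -0.1
top [(42, 87, 3), (46, 12, 1), (50, 12, 1)]
scene [(-30, 23, 1), (-6, 34, 2), (-2, 54, 4), (2, 60, 3), (6, 64, 4), (10, 35, 7), (14, 28, 7), (18, 68, 6), (22, 66, 4), (26, 80, 2), (30, 85, 3), (34, 88, 4), (38, 87, 4), (42, 51, 2), (46, 12, 1)]
```

The fingers touch lightly towards the wings, so I back off 4 mm before lifting.

Request:
{"name": "send_rows", "arguments": {
  "rows": [
    [4.0, [0.3, 0, 0], 0],
    [4.0, [0.2, 0, 0], 0],
    [4.0, [0, 0, -1.0], 0],
    [4.0, [0, 0, -3.0], 0],
    [4.0, [0, 0, -5.0], 0],
    [4.0, [0, 0, -5.0], 0],
    [4.0, [6.0, 0, 0], 0],
    [4.0, [0, 0, 0], 0]
  ]
}}

```text
t: 10.9
tool_pos: [0.4743, 0.1461, 0.1726]
tool_rot: [2.092, 2.341, 0.003]
contact_force: [0.4, 0.2, -0.7]
opening: 0.0398
grip_force: 0.0
```

```bash
python3 - <<'E'
from h import *
f,W,im=prof(yh=.010,step=.004); g,V,jm=prof('scene',yh=.010,step=.004)
goto(*(O+.0293*EX),.12,1.68)
save(np.hstack([cv2.resize(ortho(f,im,.06,.56,.14,280,280),(390,390)),cv2.resize(g[185:235,205:255],(390,390),interpolation=cv2.INTER_CUBIC)]),"h4.png")
E
```

```text
top [(-38, 13, 1), (-34, 22, 2), (-30, 26, 7), (-26, 28, 3), (-22, 35, 6), (-18, 36, 8), (-14, 42, 5), (-10, 45, 6), (-6, 48, 5), (-2, 52, 8), (2, 55, 7), (6, 60, 5), (10, 63, 6), (14, 68, 7), (18, 71, 8), (22, 76, 6), (26, 82, 6), (30, 87, 6), (34, 85, 7), (38, 85, 9), (42, 84, 2), (46, 12, 1)]
scene [(-38, 26, 1), (-34, 29, 2), (-30, 29, 4), (-26, 32, 1), (-22, 33, 3), (-18, 37, 2), (-14, 40, 4), (-6, 50, 3), (2, 59, 3), (6, 48, 6), (10, 61, 7), (14, 33, 5), (18, 73, 3), (22, 81, 2), (26, 81, 2), (30, 85, 7), (34, 81, 5), (42, 14, 1)]
t 11.0 pos [0.4741 0.1439 0.171 ] psi 1.68 F [-0.4 -0.9 -0.6] open 0.0401 grip 0.0
 shift cm [-10.1    0.04   5.11]  turn deg (tool z) 0.0
```

View pics/h4.png

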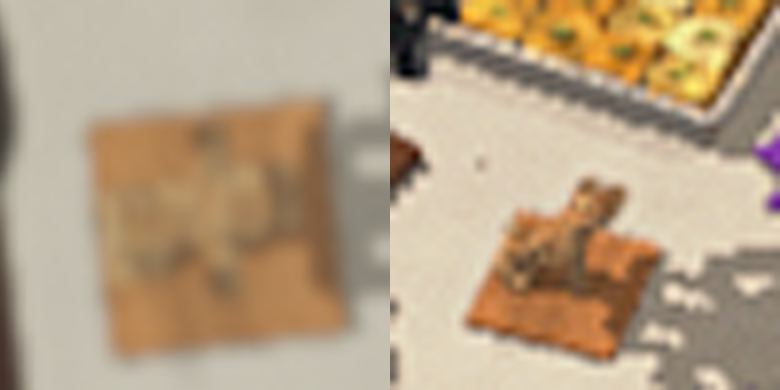

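The tag leans properly on the back: its upper surface follows z ≈ 55 mm + s at 45° with the ribs facing out. The picture shows the wings at (212,215) on the rest and the tab to the right at (270,195). Now I regrasp by the tab.

Request:
{"name": "send_rows", "arguments": {
  "rows": [
    [4.2, [-5.0, 0, 0], 0],
    [4.2, [-5.0, 0, 0], 0],
    [4.2, [0, 0, 2.5], 0],
    [4.2, [0, 0, 2.5], 0],
    [4.2, [0, 0, 0], 0],
    [4.2, [0, 0, 0], 0]
  ]
}}

```text
t: 11.75
tool_pos: [0.4854, 0.0438, 0.1215]
tool_rot: [2.099, 2.337, 0.0]
contact_force: [0.6, 0.2, 1.0]
opening: 0.0419
grip_force: 0.0
```

```bash
python3 -c "
from h import *
goto(*(O+.0293*EX),.067,1.68)"
```

```text
t 11.75 pos [0.4854 0.0438 0.1215] psi 1.678 F [0.6 0.2 1. ] open 0.0419 grip 0.0
 shift cm [-0.04  0.    5.45]  turn deg (tool z) -0.1
```

Request:
{"name": "send_rows", "arguments": {
  "rows": [
    [4.2, [0, 0, 2.0], 0],
    [4.2, [0, 0, 2.0], 0],
    [4.2, [0, 0, 1.4], 0],
    [4.2, [0, 0, 0], 0],
    [4.2, [0, 0, 0], 0],
    [2.1, [0, 0, 0], 0],
    [2.1, [0, 0, 0], 0],
    [2.1, [0, 0, 0], 0],
    [2.1, [0, 0, 0], 0]
  ],
  "newtons": 30
}}

```text
t: 12.88
tool_pos: [0.486, 0.0444, 0.068]
tool_rot: [2.097, 2.337, 0.002]
contact_force: [-1.4, -0.1, 6.5]
opening: 0.0231
grip_force: 31.4
```

```bash
python3 -c "
from h import *
goto(*(O+.0293*EX),.067,1.68)"
```

```text
t 12.88 pos [0.486  0.0444 0.068 ] psi 1.679 F [-1.4 -0.1  6.5] open 0.0231 grip 31.4
 shift cm [-0.08 -0.06  0.1 ]  turn deg (tool z) -0.1
```

The tab is held at 31 N. I lift it clear, see how it hangs, and measure the board's right edge, a vertical fixed wall I can use to swing the stem down to plumb if needed.

Request:
{"name": "send_rows", "arguments": {
  "rows": [
    [2.1, [0, 0, -1.0], 0],
    [2.1, [0, 0, -4.0], 0],
    [2.1, [0, 0, -4.0], 0],
    [2.1, [0, 0, 0], 0]
  ]
}}

```text
t: 13.38
tool_pos: [0.4875, 0.0443, 0.1611]
tool_rot: [2.094, 2.334, 0.007]
contact_force: [-0.1, -0.0, -0.5]
opening: 0.0233
grip_force: 30.7
```

```bash
cat >> h.py <<'E'
def tagprof(n="scene",yh=.03,a=-.08,b=.05):
    "points of the held tag: s along -tool x (tag x), z rel TCP"
    o=ctrl.get_obs(); p=o["tool_pos"]; M=R.from_rotvec(o["tool_rot"]).as_matrix(); ex=-M[:2,0]; ey=np.array([-ex[1],ex[0]])
    f,W,im=snap(n); d=W[...,:2]-p[:2]; s=d@ex; y=d@ey; z=W[...,2]-p[2]
    m=(abs(y)<yh)&(s>a)&(s<b)&(z>-.09)&(z<.05)&(W[...,2]>.02); q=np.c_[s[m],y[m],z[m]]*1000
    k=np.floor(q[:,2]/6)
    print(n,"z: median s, min s, max s, n");print([(int(i*6+3),*[round(float(v)) for v in(np.median(q[k==i,0]),q[k==i,0].min(),q[k==i,0].max())],int((k==i).sum())) for i in np.unique(k)])
    return f,W,im
E
python3 - <<'E'
from h import *
f,W,im=tagprof("top"); tagprof()
goto(*(O+.0293*EX),.16,1.68)
d=np.load("top0.npz")["f"]
t=ortho(d,im,.012,.60,.46,600,500); h=cv2.cvtColor(t,cv2.COLOR_RGB2HSV)
m=((h[...,2]<130)&(h[...,1]>80)).astype(np.uint8); m=cv2.morphologyEx(m,cv2.MORPH_CLOSE,np.ones((61,61)))
m=cv2.morphologyEx(m,cv2.MORPH_OPEN,np.ones((81,81)))
n,l,s,cc=cv2.connectedComponentsWithStats(m); i=1+np.argmax(s[1:,4])
r=cv2.boxPoints(cv2.minAreaRect(np.argwhere(l==i)[:,::-1].astype(np.float32)))
print("board corners",[(round(.60-v*.0005,4),round(.46-u*.0005,4)) for u,v in r])
E
```

```text
top z: median s, min s, max s, n
[(-39, -51, -53, -49, 2), (-33, -46, -46, -46, 1), (-15, -22, -22, -22, 1), (-9, -22, -22, -22, 1)]
scene z: median s, min s, max s, n
[(-51, -53, -53, -53, 1), (-45, -56, -57, -54, 2), (-39, -52, -54, -51, 4), (-33, -48, -55, -40, 7), (-27, -37, -37, -37, 1), (-21, -39, -43, -32, 9), (-15, -32, -33, -30, 3), (-9, -24, -28, -16, 8), (-3, -18, -21, 7, 4), (3, -17, -21, 8, 3), (9, 4, -9, 8, 7), (15, 6, 0, 9, 9), (21, 4, -4, 8, 6), (27, 8, 3, 10, 6), (33, 8, 7, 8, 3), (39, 9, 9, 9, 1), (45, 10, 10, 10, 1)]
t 13.47 pos [0.4849 0.0444 0.1568] psi 1.679 F [-1.1 -0.1 -1.2] open 0.0235 grip 30.7
 shift cm [-0.1   0.05 -0.32]  turn deg (tool z) -0.1
board corners [(np.float32(0.4317), np.float32(0.3311)), (np.float32(0.5542), np.float32(0.3175)), (np.float32(0.5401), np.float32(0.19)), (np.float32(0.4176), np.float32(0.2035))]
```

The tag still sits at about 45° in the grip, so gravity alone does not swing it. I'll push the stem end against the board's fixed right edge, near (0.50, 0.195), clear of the cup and the straight tag.

```bash
python3 -c "
from h import *
goto(.4888,.1208,.0505,1.42)"
```

```text
t 13.47 pos [0.4849 0.0444 0.1568] psi 1.679 F [-1.1 -0.1 -1.2] open 0.0235 grip 30.7
 shift cm [ 7.55  1.21 10.63]  turn deg (tool z) 14.8
```

Request:
{"name": "send_rows", "arguments": {
  "rows": [
    [2.1, [0, 0, 0], 7.4],
    [2.1, [0, 0, 0], 7.4],
    [2.1, [0, 0, 0], 0]
  ]
}}

```text
t: 13.85
tool_pos: [0.4838, 0.0445, 0.1547]
tool_rot: [-2.379, -2.048, 0.004]
contact_force: [0.4, 0.8, 0.1]
opening: 0.0233
grip_force: 30.7
```

```bash
python3 -c "
from h import *
goto(.4888,.1208,.0505,1.42)"
```

```text
t 13.85 pos [0.4838 0.0445 0.1547] psi 1.422 F [0.4 0.8 0.1] open 0.0233 grip 30.7
 shift cm [ 7.63 -0.6  10.42]  turn deg (tool z) 0.1
```

Request:
{"name": "send_rows", "arguments": {
  "rows": [
    [2.1, [3.8, -0.3, 0], 0],
    [2.1, [3.8, -0.3, 0], 0],
    [2.1, [0, 0, 4.0], 0],
    [2.1, [0, 0, 4.0], 0],
    [2.1, [0, 0, 1.0], 0],
    [2.1, [0, 0, 0], 0],
    [2.1, [0, 0, 0], 0]
  ]
}}

```text
t: 14.72
tool_pos: [0.4919, 0.1205, 0.0686]
tool_rot: [2.38, 2.047, 0.004]
contact_force: [-0.2, 0.7, -0.7]
opening: 0.0233
grip_force: 30.7
```

```bash
python3 -c "
from h import *
goto(.4888,.1208,.0505,1.42); tagprof(); tagprof('top')"
```

```text
t 14.72 pos [0.4919 0.1205 0.0686] psi 1.421 F [-0.2  0.7 -0.7] open 0.0233 grip 30.7
 shift cm [-0.02 -0.32  1.81]  turn deg (tool z) 0.0
scene z: median s, min s, max s, n
[(-51, -16, -57, 24, 2), (-45, 24, -69, 34, 16), (-39, -49, -56, 22, 7), (-33, 41, -49, 48, 9), (-27, -38, -40, 47, 5), (-21, -40, -40, -40, 1), (-15, -27, -38, -18, 4), (-9, -25, -31, -19, 6), (-3, -18, -19, -17, 2), (3, 6, -9, 7, 4), (9, 3, -6, 11, 3), (15, 7, -6, 13, 13), (21, 6, -9, 13, 13), (27, 8, 3, 13, 8), (33, 9, 1, 11, 3), (39, 6, 0, 9, 4), (45, 6, -7, 14, 8), (51, 3, -4, 13, 4)]
top z: median s, min s, max s, n
[(-51, 32, 27, 34, 4), (-45, 35, 28, 43, 9), (-39, 39, 35, 43, 7), (-33, 43, 41, 47, 4), (-27, 48, 46, 50, 4), (-21, 47, 47, 47, 1), (45, 8, 8, 8, 1)]
```

Request:
{"name": "send_rows", "arguments": {
  "rows": [
    [2.1, [0, 0, 1.0], 0],
    [2.1, [0, 0, 0.6], 0],
    [2.1, [0.5, 0, 0], 0],
    [2.1, [0.5, 0, 0], 0],
    [2.1, [0.4, 0, 0], 0],
    [2.1, [0, 0, 0], 0],
    [2.1, [0, 0, 0], 0]
  ]
}}

```text
t: 15.7
tool_pos: [0.4927, 0.1344, 0.0509]
tool_rot: [2.382, 2.048, 0.0]
contact_force: [1.1, 0.5, -1.5]
opening: 0.023
grip_force: 30.7
```

```bash
python3 -c "
from h import *
goto(.4888+.0024,.1208+.0158,.0505,1.42)"
```

```text
t 15.7 pos [0.4927 0.1344 0.0509] psi 1.421 F [ 1.1  0.5 -1.5] open 0.023 grip 30.7
 shift cm [ 0.2  -0.18  0.04]  turn deg (tool z) 0.0
```

Request:
{"name": "send_rows", "arguments": {
  "rows": [
    [2.1, [0.3, 0, 0], 0],
    [2.1, [0.2, 0, -0.1], 0],
    [2.1, [0, 0, 0], 0]
  ]
}}

```text
t: 16.08
tool_pos: [0.4932, 0.1378, 0.0519]
tool_rot: [2.38, 2.048, -0.005]
contact_force: [-0.9, -6.8, 1.4]
opening: 0.0232
grip_force: 31.0
```

Request:
{"name": "send_rows", "arguments": {
  "rows": [
    [2.1, [0.3, 0, -0.2], 0],
    [2.1, [0.2, 0, -0.2], 0],
    [2.1, [0, 0, 0], 0]
  ]
}}

```text
t: 16.45
tool_pos: [0.4938, 0.1429, 0.0557]
tool_rot: [2.38, 2.048, -0.005]
contact_force: [-1.8, -6.2, 1.9]
opening: 0.0233
grip_force: 31.1
```

The push against the board edge gives a steady 6.5 N and the tag is pivoting. I continue the arc.

Request:
{"name": "send_rows", "arguments": {
  "rows": [
    [2.1, [0.3, 0, -0.27], 0],
    [2.1, [0.3, 0, -0.25], 0],
    [2.1, [0.3, 0, -0.23], 0],
    [2.1, [0.3, 0, -0.2], 0],
    [2.1, [0.3, 0, -0.17], 0],
    [2.1, [0.3, 0, -0.15], 0],
    [2.1, [0.3, 0, -0.13], 0],
    [2.1, [0, 0, 0], 0]
  ]
}}

```text
t: 17.45
tool_pos: [0.4973, 0.1653, 0.07]
tool_rot: [-2.381, -2.048, -0.001]
contact_force: [-1.5, -2.4, -1.5]
opening: 0.0232
grip_force: 30.9
```

```bash
python3 -c "
from h import *
goto(.4888+.0024,.1208+.0158,.0505,1.42);tagprof(yh=.014); tagprof('top',yh=.014)"
```

```text
t 17.45 pos [0.4973 0.1653 0.07  ] psi 1.421 F [-1.5 -2.4 -1.5] open 0.0232 grip 30.9
 shift cm [-2.93 -0.17  1.95]  turn deg (tool z) 0.0
scene z: median s, min s, max s, n
[(-51, -56, -72, -15, 4), (-45, -61, -72, -49, 6), (-39, -34, -56, -12, 2), (-33, -9, -10, -9, 2), (-9, 1, 0, 3, 2), (-3, 5, 3, 7, 2), (3, -2, -9, 4, 2), (9, 8, 6, 10, 2), (15, 6, -7, 11, 5), (21, 5, 1, 13, 3), (27, 11, -4, 15, 7), (33, 4, -2, 10, 6), (39, 6, -2, 10, 3), (45, 8, 8, 8, 1)]
top z: median s, min s, max s, n
[]
```

Request:
{"name": "send_rows", "arguments": {
  "rows": [
    [2.1, [0.3, 0, -0.08], 0],
    [2.1, [0.3, 0, -0.07], 0],
    [2.1, [0.3, 0, -0.05], 0],
    [2.1, [0.3, 0, 0], 0],
    [2.1, [0.3, 0, 0], 0],
    [2.1, [0.3, 0, 0], 0],
    [2.1, [0.3, 0, 0], 0],
    [2.1, [0, 0, 0], 0]
  ]
}}

```text
t: 18.55
tool_pos: [0.5006, 0.186, 0.0718]
tool_rot: [-2.382, -2.049, -0.001]
contact_force: [0.4, -3.4, 1.8]
opening: 0.0233
grip_force: 31.4
```

```bash
python3 -c "
from h import *
goto(.4888+.0024,.1208+.0158,.0505,1.42);tagprof(yh=.014)"
```

```text
t 18.55 pos [0.5006 0.186  0.0718] psi 1.421 F [ 0.4 -3.4  1.8] open 0.0233 grip 31.4
 shift cm [-5.03 -0.19  2.13]  turn deg (tool z) 0.0
scene z: median s, min s, max s, n
[(-51, -42, -76, -1, 11), (-45, -20, -46, 4, 4), (-39, 2, 0, 4, 2), (-33, 3, 1, 5, 2), (-27, 5, 0, 7, 3), (-21, 5, 4, 5, 3), (-15, 1, -4, 6, 2), (-9, 8, 5, 10, 6), (3, 8, -8, 8, 3), (9, 10, -8, 12, 3), (15, 10, -9, 13, 6), (21, 8, -3, 10, 5), (27, 11, -7, 15, 5), (33, 7, 6, 9, 2), (39, -1, -1, -1, 1), (45, 5, 0, 9, 4), (51, 4, 4, 4, 1)]
```

Request:
{"name": "send_rows", "arguments": {
  "rows": [
    [2.1, [0.3, 0, 0], 0],
    [2.1, [0.2, 0, 0], 0],
    [2.1, [0, 0, 0], 0],
    [2.1, [-0.5, 0, 0], 0],
    [2.1, [-1.5, 0, -2.0], 0],
    [2.1, [-1, 0, -5.0], 0],
    [2.1, [0, 0, 0], 0],
    [2.1, [0, 0, 0], 0]
  ]
}}

```text
t: 19.6
tool_pos: [0.4965, 0.1613, 0.1416]
tool_rot: [-2.382, -2.048, -0.002]
contact_force: [0.0, -0.2, -0.3]
opening: 0.0232
grip_force: 31.1
```

```bash
cat >> h.py <<'E'
def tilt():
    "depth points of the tag's plain face below the fingers seen by scene: robust line s(z), also y centre"
    o=ctrl.get_obs(); p=o["tool_pos"]; M=R.from_rotvec(o["tool_rot"]).as_matrix(); ex=-M[:2,0]; ey=np.array([-ex[1],ex[0]])
    for n in("scene","top"):
        Q=[]
        for i in range(4):
            f,W,im=snap(n); d=W[...,:2]-p[:2]; s=d@ex; y=d@ey; z=W[...,2]-p[2]
            m=(abs(y)<.034)&(abs(s)<.03)&(z>-.075)&(z<-.004); Q.append(np.c_[s[m],y[m],z[m]])
        Q=np.vstack(Q)*1000
        if len(Q)<10: print(n,len(Q)); continue
        print(n,len(Q),"y range",Q[:,1].min().round(),Q[:,1].max().round())
        for yl,yh in((-35,-12),(-12,12),(12,35)):
            k=(Q[:,1]>yl)&(Q[:,1]<yh)
            if k.sum()>8: print("  y",yl,yh,int(k.sum()),[(int(b),round(float(np.median(Q[k&(abs(Q[:,2]-b)<5),0])),1)) for b in range(-70,0,10) if (k&(abs(Q[:,2]-b)<5)).sum()>1])
    return im
E
python3 -c "
from h import *
goto(.5,.19,.13,1.42);tilt()"
```

```text
t 19.6 pos [0.4965 0.1613 0.1416] psi 1.42 F [ 0.  -0.2 -0.3] open 0.0232 grip 31.1
 shift cm [ 2.89 -0.09  1.17]  turn deg (tool z) 0.0
scene 228 y range -34.0 30.0
  y -35 -12 89 [(-60, 1.4), (-50, 3.9), (-40, 6.6), (-30, 5.6), (-20, 6.5), (-10, 5.8)]
  y -12 12 105 [(-70, 2.6), (-60, 3.5), (-50, 5.9), (-40, 5.4), (-30, 7.2), (-20, 7.9), (-10, 9.0)]
  y 12 35 34 [(-20, 8.1), (-10, 6.9)]
top 0
```

The tag is near plumb. The plain face leans about 0.1 rad, so I give it one more push, slightly further, at the same wall.

Request:
{"name": "send_rows", "arguments": {
  "rows": [
    [2.1, [1.0, 0, 5.0], 0],
    [2.1, [1.0, 0, 2.0], 0],
    [2.1, [0.5, 0, 0], 0],
    [2.1, [0.5, 0, 0], 0],
    [2.1, [0.3, 0, 0], 0],
    [2.1, [0.3, 0, 0], 0],
    [2.1, [0, 0, 0], 0]
  ]
}}

```text
t: 20.88
tool_pos: [0.5027, 0.1965, 0.0727]
tool_rot: [2.381, 2.048, 0.002]
contact_force: [-0.8, -3.4, 1.0]
opening: 0.0234
grip_force: 31.2
```

```bash
python3 -c "
from h import *
goto(.5,.198,.0718,1.42)"
```

```text
t 20.88 pos [0.5027 0.1965 0.0727] psi 1.421 F [-0.8 -3.4  1. ] open 0.0234 grip 31.2
 shift cm [ 0.11 -0.29  0.09]  turn deg (tool z) 0.0
```

Request:
{"name": "send_rows", "arguments": {
  "rows": [
    [2.1, [0.1, 0, 0], 0],
    [2.1, [-0.8, 0, 0], 0],
    [2.1, [-1.5, 0, -2.0], 0],
    [2.1, [-1.0, 0, -5.0], 0],
    [2.1, [0, 0, 0], 0],
    [2.1, [0, 0, 0], 0]
  ]
}}

```text
t: 21.62
tool_pos: [0.4971, 0.1651, 0.1416]
tool_rot: [-2.382, -2.048, -0.001]
contact_force: [-0.1, -0.6, -1.0]
opening: 0.0231
grip_force: 30.9
```

```bash
python3 -c "
from h import *
goto(.5,.198,.0718,1.42);tilt()"
```

```text
t 21.62 pos [0.4971 0.1651 0.1416] psi 1.42 F [-0.1 -0.6 -1. ] open 0.0231 grip 30.9
 shift cm [ 3.29 -0.21  6.98]  turn deg (tool z) 0.0
scene 230 y range -33.0 29.0
  y -35 -12 82 [(-60, 10.0), (-50, 10.6), (-40, 9.4), (-30, 10.1), (-20, 10.3), (-10, 9.3)]
  y -12 12 118 [(-70, 8.1), (-60, 10.9), (-50, 10.5), (-40, 12.0), (-30, 11.1), (-20, 11.0), (-10, 11.8)]
  y 12 35 30 [(-20, 9.7), (-10, 11.1)]
top 0
```

The tag is now plumb to within about 0.02 rad. Next: lift high, turn so the ribs face the tray, and go over the mouth.

Request:
{"name": "send_rows", "arguments": {
  "rows": [
    [2.1, [0, 0, -5.0], 0],
    [2.1, [0, 0, -5.5], 0],
    [2.1, [0, 0, -5.5], 0],
    [2.1, [0, 0, -5.5], 0],
    [2.1, [0, 0, 0], 0]
  ]
}}

```text
t: 22.65
tool_pos: [0.4992, 0.1654, 0.3634]
tool_rot: [2.378, 2.045, 0.015]
contact_force: [-0.2, 0.4, -0.7]
opening: 0.0236
grip_force: 30.9
```

Request:
{"name": "send_rows", "arguments": {
  "rows": [
    [2.1, [0, 0, 0], -9.6],
    [2.1, [0, 0, 0], -9.6],
    [2.1, [0, 0, 0], -9.6],
    [2.1, [0, 0, 0], -9.6],
    [2.1, [0, 0, 0], -9.6],
    [2.1, [0, 0, 0], -9.6],
    [2.1, [0, 0, 0], -9.6],
    [2.1, [0, 0, 0], -9.6],
    [2.1, [0, 0, 0], -9.6],
    [2.1, [0, 0, 0], -9.3]
  ]
}}

```text
t: 23.9
tool_pos: [0.4969, 0.1649, 0.3549]
tool_rot: [-0.071, -3.138, 0.001]
contact_force: [-0.0, -0.3, -0.9]
opening: 0.0232
grip_force: 30.9
```

```bash
cat >> h.py <<'E'
YT=-.0487; TX=np.array([np.cos(YT),np.sin(YT)]); MC=np.array([.5945,-.2465])
E
python3 -c "
from h import *
goto(*(MC-.006*TX),.36,np.pi+YT)"
```

```text
t 23.9 pos [0.4969 0.1649 0.3549] psi 3.096 F [-0.  -0.3 -0.9] open 0.0232 grip 30.9
 shift cm [-11.02 -40.66  -0.52]  turn deg (tool z) 0.2
```

Request:
{"name": "send_rows", "arguments": {
  "rows": [
    [2.1, [-1.4, -5.1, -0.1], 0],
    [2.1, [-1.4, -5.1, -0.1], 0],
    [2.1, [-1.4, -5.1, -0.1], 0],
    [2.1, [-1.4, -5.1, -0.1], 0],
    [2.1, [-1.4, -5.1, -0.1], 0],
    [2.1, [-1.3, -5.1, 0], 0],
    [2.1, [-1.3, -5.0, 0], 0],
    [2.1, [-1.4, -5.0, 0], 0],
    [2.1, [0, 0, 0], 0],
    [2.1, [0, 0, 0], 0]
  ]
}}

```text
t: 25.15
tool_pos: [0.5862, -0.2458, 0.3602]
tool_rot: [-0.08, -3.138, -0.002]
contact_force: [0.5, 0.7, -0.1]
opening: 0.0236
grip_force: 30.9
```

```bash
python3 - <<'E'
from h import *
goto(*(MC-.006*TX),.36,np.pi+YT)
tilt()
E
```

```text
t 25.15 pos [ 0.5862 -0.2458  0.3602] psi 3.091 F [ 0.5  0.7 -0.1] open 0.0236 grip 30.9
 shift cm [-0.23 -0.03  0.02]  turn deg (tool z) -0.1
scene 358 y range -31.0 34.0
  y -35 -12 62 [(-20, 5.0), (-10, 3.1)]
  y -12 12 238 [(-70, 5.6), (-60, 2.8), (-50, 2.0), (-40, 2.0), (-30, 1.4), (-20, 1.4), (-10, 2.0)]
  y 12 35 58 [(-70, 7.4), (-60, 3.3), (-40, 5.5), (-30, 4.3), (-20, 3.5), (-10, 1.3)]
top 30 y range -10.0 24.0
  y -12 12 29 [(-60, 3.1), (-50, 2.7), (-40, 3.2)]
```

```bash
python3 - <<'E'
from h import *
o=ctrl.get_obs(); p=o["tool_pos"]
TY=np.array([-TX[1],TX[0]])
out=[]
for n in("scene","top"):
    f,W,im=snap(n); mc=np.array([.5944,-.2453]) if n=="scene" else np.array([.5951,-.2473])
    K=6 if n=="scene" else 6
    def pl(P,col,I,off):
        u,v=proj(im,np.array(P)); q=np.stack([(u-off[0]+.5)*K-.5,(v-off[1]+.5)*K-.5],1).round().astype(np.int32)
        cv2.polylines(I,[q],True,col,1)
    c=np.array([*mc,.263]); u,v=proj(im,np.array([[*mc,.30]])); off=(int(u[0])-32,int(v[0])-45)
    I=cv2.resize(f[off[1]:off[1]+90,off[0]:off[0]+65],None,fx=K,fy=K,interpolation=cv2.INTER_CUBIC)
    r=lambda c,a,b:[np.r_[c[:2]+i*TX+j*TY,c[2]] for i,j in((-a,-b),(-a,b),(a,b),(a,-b))]
    pl(r(c,.017,.037),(0,255,0),I,off); pl(r(c,.031,.051),(0,255,255),I,off)
    # tag ribbed face outline at s=+1.5
    g=p[:2]+.0015*TX; zo=p[2]-.018
    S=[(-50,-12),(-6,-12),(-6,-32),(6,-32),(6,-12),(40,-12),(40,12),(6,12),(6,32),(-6,32),(-6,12),(-50,12)]
    pl([np.r_[g+y/1000*TY,zo+x/1000] for x,y in S],(255,0,0),I,off)
    out.append(I)
save(np.hstack(out),"h5.png"); print(np.hstack(out).shape)
E
```

```text
(540, 780, 3)
```

View pics/h5.png

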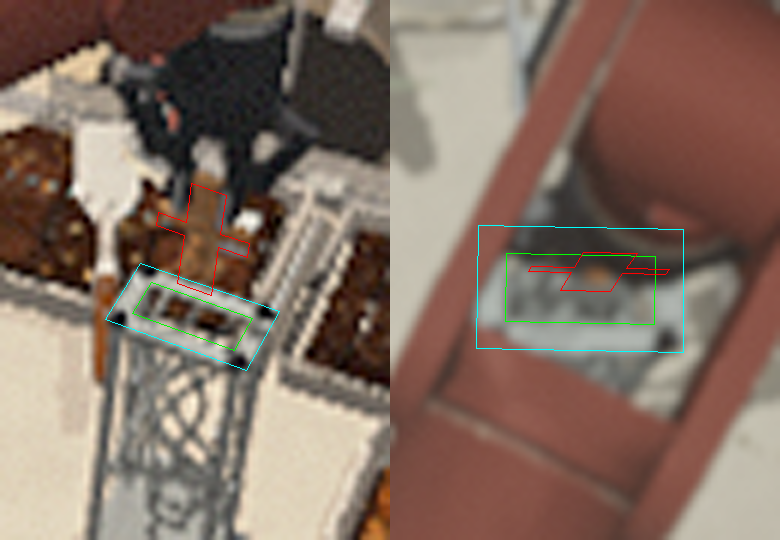

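The overlay matches the picture. The tag's red outline sits on the wooden cross, wings from (160,215) to (248,245), hanging plumb under the fingers. The plate outline sits on the mouth plate, centred near (193,316). I correct 2 mm and lower.

Request:
{"name": "send_rows", "arguments": {
  "rows": [
    [2.1, [-0.2, 0, 0], 0],
    [2.1, [0, 0, 1.5], 0],
    [2.1, [0, 0, 1.5], 0],
    [2.1, [0, 0, 1.5], 0],
    [2.1, [0, 0, 1.0], 0],
    [2.1, [0, 0, 0.5], 0],
    [2.1, [0, 0, 0], 0],
    [2.1, [0, 0, 0], 0]
  ]
}}

```text
t: 26.65
tool_pos: [0.5887, -0.2464, 0.3026]
tool_rot: [0.08, 3.139, -0.001]
contact_force: [-0.0, 0.4, -0.4]
opening: 0.0232
grip_force: 30.9
```

```bash
python3 - <<'E'
from h import *
goto(*(MC-.0065*TX),.281,np.pi+YT)
tilt()
E
```

```text
t 26.65 pos [ 0.5887 -0.2464  0.3026] psi 3.091 F [-0.   0.4 -0.4] open 0.0232 grip 30.9
 shift cm [0.08 0.02 2.16]  turn deg (tool z) -0.1
scene 671 y range -34.0 34.0
  y -35 -12 177 [(-70, 23.0), (-60, 21.2), (-50, 15.7), (-40, -19.5), (-30, -15.0), (-20, 3.8), (-10, 2.1)]
  y -12 12 300 [(-70, -12.1), (-60, 3.5), (-50, 0.5), (-40, -17.1), (-30, 0.7), (-20, 2.1), (-10, 0.8)]
  y 12 35 194 [(-70, -19.3), (-60, -18.6), (-50, 6.3), (-40, -19.9), (-30, 6.7), (-20, 4.4), (-10, 0.0)]
top 516 y range -34.0 34.0
  y -35 -12 150 [(-50, -7.9), (-40, -18.5), (-30, -20.9)]
  y -12 12 185 [(-70, -22.8), (-60, 2.9), (-50, -5.2), (-40, -18.6), (-30, -25.7)]
  y 12 35 181 [(-70, -1.6), (-60, 3.0), (-50, -12.3), (-40, -19.2), (-30, -23.4), (-20, 3.6)]
```

Request:
{"name": "send_rows", "arguments": {
  "rows": [
    [2.1, [0.05, 0, 0.7], 0],
    [2.1, [0, 0, 0.7], 0],
    [2.1, [0, 0, 0.7], 0],
    [2.1, [0, 0, 0], 0],
    [2.1, [0, 0, 0], 0]
  ]
}}

```text
t: 27.68
tool_pos: [0.588, -0.2462, 0.2809]
tool_rot: [0.08, 3.141, -0.0]
contact_force: [0.3, 1.1, -0.3]
opening: 0.0232
grip_force: 30.9
```

```bash
python3 - <<'E'
from h import *
goto(*(MC-.0065*TX),.281,np.pi+YT)
E
```

```text
t 27.68 pos [ 0.588  -0.2462  0.2809] psi 3.091 F [ 0.3  1.1 -0.3] open 0.0232 grip 30.9
 shift cm [ 0.    0.01 -0.01]  turn deg (tool z) -0.1
```

No contact at the plate level. I lower 6 mm more, which tests the fit of the wings by force.

Request:
{"name": "send_rows", "arguments": {
  "rows": [
    [2.1, [0, 0, 0.3], 0],
    [2.1, [0, 0, 0.3], 0],
    [2.1, [0, 0, 0], 0],
    [2.1, [0, 0, 0], 0]
  ]
}}

```text
t: 28.18
tool_pos: [0.588, -0.2462, 0.2748]
tool_rot: [0.08, 3.141, 0.0]
contact_force: [-0.2, 0.7, -0.1]
opening: 0.0232
grip_force: 30.9
```

Free fit. I let go quickly and wait.

Request:
{"name": "send_rows", "arguments": {
  "rows": [
    [5.0, [0, 0, 0], 0],
    [5.0, [0, 0, 0], 0],
    [5.0, [0, 0, 0], 0],
    [5.0, [0, 0, 0], 0],
    [5.0, [0, 0, -3.0], 0],
    [5.0, [0, 0, -5.0], 0],
    [5.0, [0, 0, -4.0], 0],
    [5.0, [0, 6.0, 0], 0],
    [5.0, [0, 6.0, 0], 0],
    [5.0, [0, 0, 0], 0]
  ]
}}

```text
t: 29.42
tool_pos: [0.5943, -0.123, 0.3956]
tool_rot: [0.072, 3.139, 0.0]
contact_force: [-1.2, -0.7, 0.6]
opening: 0.0502
grip_force: 0.0
```

```bash
python3 - <<'E'
from h import *
out=[]; TY=np.array([-TX[1],TX[0]]); c=MC-.09*TX
for n in("scene","top"):
    f,W,im=snap(n)
    u,v=proj(im,np.array([[*c,.01]])); u,v=int(u[0]),int(v[0])
    out.append(cv2.resize(f[v-50:v+40,u-33:u+32],None,fx=6,fy=6,interpolation=cv2.INTER_CUBIC))
    d=W[...,:2]-c; x=d@TX; y=d@TY
    for h in(.012,):
        m=(abs(x)<.08)&(abs(y)<.048)&(W[...,2]>h)&(W[...,2]<.08); print(n,m.sum(),[tuple(q) for q in (np.c_[x[m],y[m],W[...,2][m]][::12]*1000).round().astype(int).tolist()][:30])
save(np.hstack(out),"h6.png"); goto(.5,0,.3,3)
E
```

```text
scene 253 [(65, 47, 66), (77, 39, 31), (63, 43, 30), (65, 34, 26), (66, 38, 16), (53, -42, 74), (71, 3, 23), (62, 22, 15), (61, -37, 49), (65, -14, 25), (62, -6, 17), (57, -4, 14), (55, -46, 33), (15, 2, 16), (-25, 46, 14), (-4, -15, 19), (0, -28, 15), (-19, -17, 16), (-30, -21, 17), (-48, -11, 18), (-70, 7, 12), (-74, -31, 13)]
top 326 [(77, 41, 28), (79, -43, 29), (75, -12, 27), (72, 9, 22), (73, -34, 16), (68, 9, 23), (69, -34, 20), (66, 19, 13), (67, -27, 13), (62, 15, 13), (63, -38, 17), (58, -44, 26), (16, 0, 13), (13, -17, 15), (5, -6, 17), (-2, -14, 16), (-9, -17, 15), (-16, 18, 15), (-20, 14, 14), (-19, -35, 14), (-23, -24, 19), (-30, 0, 17), (-33, -18, 14), (-41, -7, 18), (-48, -7, 13), (-55, -3, 20), (-62, 0, 19), (-79, -35, 15)]
t 29.52 pos [ 0.5941 -0.1261  0.3949] psi 3.092 F [-0.3  0.6 -0.1] open 0.0501 grip 0.0
 shift cm [10.03 12.13  9.48]  turn deg (tool z) 5.3
```

View pics/h6.png

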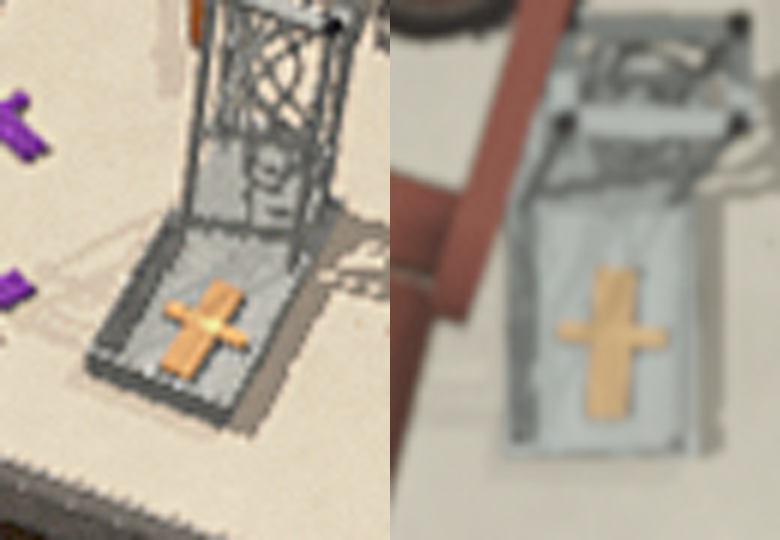

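The tag lies flat on the tray floor (left view (205,330), right view (612,340)), smooth plain side up with no ribs visible, and the gripper is clear. Handing in.

```bash
python3 -c "
from station import ctrl
print(ctrl.finish_job())"
```

```text
the job is handed in; nothing more can be done
None
```

The job is handed in: the tag leaned on the rest, was retaken by its tab and dropped through the twisted slot, and lies flat in the catch tray, plain side up; my moves kept clear of the other tags, cup, timer and pumpkin, though I did not re-check them at the end. To get it plumb for the slot I first pushed its stem end lightly (about 7 N) against the edge of the fixed board.

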